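# Refit the filter frame in the bench fume extractor

## Task

The fume extractor on the glass bead bench needs its filter frame back. First take the graphite paddle off the top of the extractor and lay it flat on the bench, then tip the filter frame, hook the edge farthest from its handle under the extractor's steel lip and gently swing the handle end down, not letting it drop, until the frame lies fully home, flat on the ledge inside. Do not touch the torch or disturb the wire spool, the jar of rods or the bead box.

Things in the scene. Friction and masses are not known exactly. Their poses are not given: they have to be found in the camera images.
- extractor: Grey steel fume extractor, an open-topped box fixed to the bench, 190 (x) x 142 (y) x 58 mm high; origin at the centre of its underside on the bench, z up. Well 166 (x) x 126 (y) mm inside, 10 mm floor; a ledge 10 mm wide runs round inside at z = 40, on which the frame lies; rim at z = 58. Its -x (lip) side faces the robot, turned by up to 0.4 rad
- lip_edge (a point): the middle of the lower free edge of the extractor's fixed steel retaining lip (extractor x = -71, y = 0, z = 53 mm). The lip runs along the whole -x side of the well, overhangs it by 12 mm (x = -83 to -71), underside z = 53, top z = 58 level with the rim. Only 154 mm are open between lip and far wall, so the 160 mm frame cannot go straight down
- filter_frame: Loose aluminium filter frame with grey pleated filter, a rigid plate 160 (x) x 120 (y) x 6 mm, 0.2 to 0.4 kg; origin at the centre of its underside, z up. A bridge handle stands on top at x = +25 mm, so the -x edge, farthest from it, goes under the lip. Starts flat on the bench, handle up; ends with its axes along the extractor's
- frame_nose (a point): the middle of the lower corner of the filter frame's -x edge, the edge that goes under the lip (frame x = -80, y = 0, z = 0 mm)
- frame_grip (a point): the middle of the handle's bar, where to grip it (frame x = 25, y = 0, z = 35 mm). The bar runs along the frame's y, 70 mm long, 12 mm thick (x), from z = 23 to z = 47 mm above the frame's underside, on two posts; fingers close on it along the frame's x
- paddle: Graphite paddle lying across the extractor's rim, 190 mm long, flat underside, 0.1 to 0.17 kg; origin under the middle of its length, x along it towards the head. Head: black block, x 1 to 93 mm, 42 mm wide, 14 mm thick. Handle: square wooden bar, x -97 to 1 mm, 20 mm wide and thick. Centre of mass near x = 25 mm
- torch: Bench torch, fixed to the bench: blue foot 80 x 60 mm, upright and a slanted steel and brass barrel of 40 mm diameter along its x, reaching up to 71 mm to either side in x and 140 mm high; origin at the centre of the underside. Not to be touched
- spool: Loose steel wire spool standing upright, flanges 72 mm across, 56 mm high; origin at the centre of its underside. Leave alone
- rod_jar: Loose glass jar 72 mm across and 120 mm high, full of glass rods that fan out to 80 mm across and 260 mm high; origin at the centre of its underside. Leave alone
- bead_box: Loose open plywood box of glass beads, 110 (x) x 80 (y) x 35 mm; origin at the centre of its underside. Leave alone

How it is judged:
By the outcome, as a careful person would: the job done as asked, in the order asked, and still so for the second after the job is handed in, with the robot touching nothing.
It also fails if it takes over 61 s, if anything falls off the work surface, if the arm or the gripper's body presses on something with over 40 N, if the wrist force passes 120 N, or if a joint passes its speed limit or range.

## Robot

A 6-joint arm with a two-finger parallel gripper is mounted at the origin on the work surface. World frame = base frame: x ahead of the robot, y to its left, z up, the work surface at z = 0. Lengths are in m, angles in rad, forces in N, time in s.
With the tool pointing down it reaches from about 0.375 to 0.975 m from the base axis. Payload 3.8 kg.
Tool frame: the origin (TCP) lies midway between the tips of the shut fingers; the grasp point (between the pads) lies 19 mm behind it; z points along the fingers, y is the line along which they close (so a half turn about z gives the same grasp; the last joint's range is limited). The gripper opens to 88 mm and grips with 3 to 60 N. Pads are 18 mm wide; open, the fingers measure 123 mm over their backs; the gripper's body (75 mm by 187 mm) begins 45 mm behind the grasp point.
Start: joints at [-1.189, 0.264, 1.604, -0, 1.274, -0.037], TCP at [0.274, -0.617, 0.239] pointing down, gripper open.
Joint ranges: [-2.63, 2.63], [-0.94, 2.18], [0.31, 2.57], [-1.31, 4.45], [0, 2.66], [-2.55, 2.55]. Speed limits (rad/s): [2.57, 2.57, 3.14, 3.14, 3.14, 3.14].

## Interface

Orientations are given as a rotation vector (axis times angle).
In Python, from cell import manip, viewer gives the robot as it stands (manip), with the cameras (viewer). Calls block until the motion is done:
- manip.move_pose(position, orientation): joint-space move of the TCP to a pose.
- manip.move_linear(position, rate=0.15, rot=None): straight line of the TCP; rot=None keeps the orientation; rate is the mean speed in m/s.
- manip.set_joints(angles): joint-space move.
- manip.set_gripper(opening, force=None): finger opening in m; force is the grip in N (None keeps the last); returns when the fingers have stopped.
- manip.dwell(seconds).
- manip.inverse_kinematics(position, orientation): joint angles nearest the present ones, or None.
- manip.state(): the state.
- viewer.capture(name): name is "scene" or "top" or "wrist"; returns a dict with "image" (480x640x3 uint8, blue, green, red), "z_map" (480x640 float32, m along the optical axis (not along the pixel's ray), 0 where there is no reading), "intrinsics" (3x3 intrinsics, pixels), "position" and "orientation" of the camera in the world; the wrist camera has in their place "T_tool_cam" (4x4, takes a point from camera to tool coordinates, whose origin is the TCP and whose axes are the flange's). Camera axes: x right, y down, z forward; pixel columns grow to the right and rows downward; lengths in m; the calibration is good to about 2 mm. A picture is of the moment at which its call begins: read the wrist's pose just before it.
A pose or a line that the arm cannot do raises manip.IKError and nothing moves.
- manip.close_job(): hands the job in; it is judged then, once.
The state is a dict: "clock": time; "joint_pos": joint angles; "joint_velocities": joint speeds; "tau": joint torques, N m; "tool_pos": TCP position; "tcp_rot": TCP orientation; "contact_force": force on the tool from outside, world axes, zero at the start; "moment": the same for the moment, N m; "gripper_width": finger opening in m; "grasp_force": force on a finger pad.
Only numpy, scipy, OpenCV 4.12 (cv2) and the standard library are available. Lean on these libraries where they do the work, as an engineer would, in place of code of your own. Each camera call takes 0.05 s, during which the arm holds its last target. There are 200 camera calls.

## Working session

There is one attempt and no reset: what is moved stays moved. The work goes in short steps, each a Python script; the robot and the scene stay as the last script left them, time stands still between calls to the robot, and variables do not carry over. Pictures are saved under pics/ and viewed, at most 10 in all, crops included, and the job is handed in when it is done.

```bash
ls; mkdir -p pics
python3 - <<'E'
from cell import manip, viewer
import cv2,numpy as np,pickle
d={}
for n in("scene","top"):
    c=viewer.capture(n);d[n]=c
    cv2.imwrite(f"pics/{n}0.png",c["image"])
    print(n,c["position"],c["orientation"],c["intrinsics"])
pickle.dump(d,open("cap0.pkl","wb"))
print(manip.state())
E
```

```text
cell.py
pics
scene [ 1.03654793 -0.50299951  0.83383732] [-2.27319615 -0.89892461  0.32825549] [[432.98108325   0.         323.06767921]
 [  0.         432.98108325 234.75258548]
 [  0.           0.           1.        ]]
top [ 0.28954764 -0.01546314  1.39668913] [-2.13533507  2.09790555 -0.20673043] [[585.76973294   0.         313.16256245]
 [  0.         585.76973294 244.06456102]
 [  0.           0.           1.        ]]
{'clock': 0.1, 'joint_pos': array([-1.18892868e+00,  2.64670913e-01,  1.60519159e+00, -2.87913611e-06,
        1.27371687e+00, -3.69041688e-02]), 'joint_velocities': array([-0.00069767, -0.00198555, -0.00349229,  0.00010969, -0.00028781,
        0.00093573]), 'tau': array([ 5.72551871e-04, -5.03617215e+01, -3.58071399e+01,  7.30948825e-02,
        2.33066833e-02, -6.77160369e-05]), 'tool_pos': array([ 0.27424248, -0.61609337,  0.23754193]), 'tcp_rot': array([-3.07106198e+00, -6.52603675e-01,  5.39526103e-04]), 'contact_force': array([ 0.14548787,  0.2494771 , -0.81532236]), 'moment': array([ 0.03971654, -0.00796921, -0.02490936]), 'grasp_force': 0.0, 'gripper_width': 0.08791276051494847}
```

View pics/top0.png

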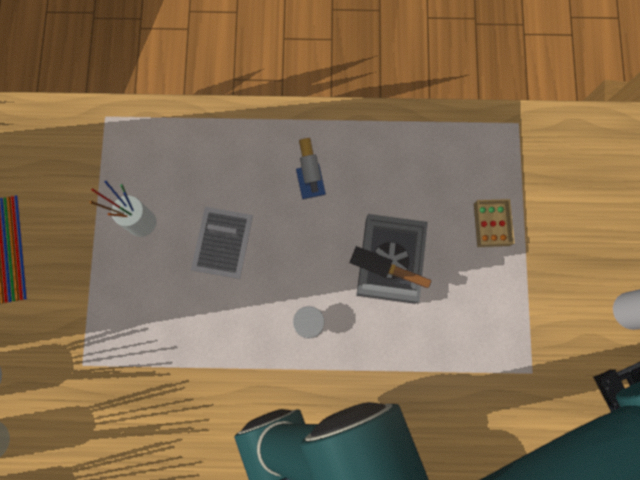

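View pics/scene0.png

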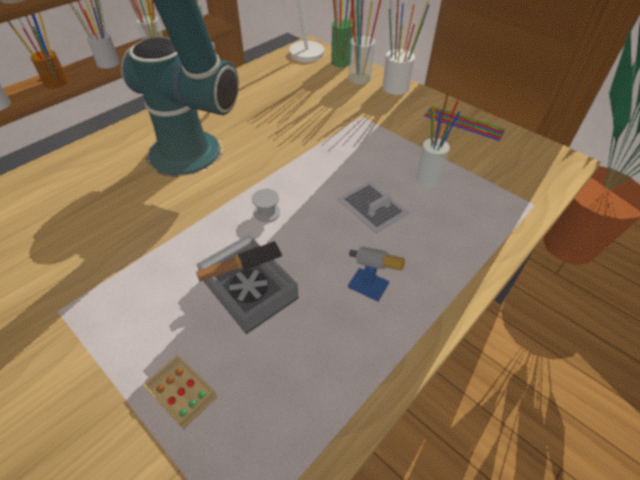

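Top view: extractor at about (392,258) with its lip at the bottom (robot side) and the paddle across it, head (370,261) and handle (412,275). Frame at (222,242) with its handle at the upper end. Torch (310,170), spool (310,322), jar (125,215), bead box (493,223).

```bash
cat > h.py <<'E'
import numpy as np,cv2,pickle
from scipy.spatial.transform import Rotation as R
def cloud(c,T=None):
    K=c["intrinsics"];z=c["z_map"];v,u=np.mgrid[:480,:640]
    P=np.dstack([(u-K[0,2])/K[0,0]*z,(v-K[1,2])/K[1,1]*z,z])
    if T is None:
        T=np.eye(4);T[:3,:3]=R.from_rotvec(c["orientation"]).as_matrix();T[:3,3]=c["position"]
    W=P@T[:3,:3].T+T[:3,3]; W[z==0]=np.nan
    return W
def rect(p):
    (c,s,a)=cv2.minAreaRect((p[:,:2]*1000).astype(np.float32)); return np.round(c,1),np.round(s,1),round(a,2)
E
python3 - <<'E'
from h import *
d=pickle.load(open("cap0.pkl","rb"))
for n in d:
    W=cloud(d[n]); 
    if n=="top":
        b=W[130:360,110:520]; z=b[...,2]; flat=b[np.abs(z)<.004]; print("bench z",np.median(flat[:,2]),flat[:,2].std())
    m=(W[...,2]>.004)&(W[...,2]<.4)&(W[...,0]>.25)&(W[...,0]<.8)&(np.abs(W[...,1])<.6)
    k,l,s,ce=cv2.connectedComponentsWithStats(m.astype(np.uint8))
    for i in range(1,k):
        if s[i,4]<60: continue
        p=W[l==i]; print(n,i,s[i],rect(p),"zmax",np.round(np.percentile(p[:,2],[5,50,99]),3))
W=cloud(d["top"])
for (x0,x1,y0,y1,zs) in [(190,255,200,285,[(.003,.012),(.035,.055)]),(345,440,205,310,[(.052,.064),(.067,.085),(.03,.045)])]:
    b=W[y0:y1,x0:x1].reshape(-1,3)
    for a,e in zs:
        p=b[(b[:,2]>a)&(b[:,2]<e)]; print((a,e),len(p),rect(p),np.median(p[:,2]),p.mean(0))
E
```

```text
scene 1 [ 416   92   45   96 1682] (array([588. , 472.9]), array([ 88.3, 215.5]), 29.2) zmax [0.014 0.116 0.246]
scene 391 [ 338  181   72   52 1860] (array([569.1, 217. ]), array([139.2, 165.9]), 79.09) zmax [0.005 0.008 0.049]
scene 454 [249 188  33  35 784] (array([351.8,  10.6]), array([ 86.5, 131.6]), 44.97) zmax [0.005 0.055 0.06 ]
scene 829 [ 194  234  105  100 5972] (array([ 508.8, -173.8]), array([221.2, 239.4]), 83.5) zmax [0.01  0.042 0.08 ]
scene 939 [ 347  245   59   56 1728] (array([720.5,  38.9]), array([124.3, 143.8]), 16.09) zmax [0.01  0.084 0.137]
scene 2017 [ 142  354   77   75 2606] (array([ 615.1, -446.5]), array([134.7,  82.2]), 2.76) zmax [0.004 0.017 0.038]
bench z -8.10292151338654e-05 0.0020550794103611375
top 1 [ 296  138   30   62 1156] (array([729.8,   1.3]), array([120.8,  64.4]), 12.54) zmax [0.008 0.113 0.138]
top 729 [  90  181   69   56 1581] (array([649.7, 456. ]), array([193.1,  82.8]), 52.34) zmax [0.012 0.119 0.247]
top 1222 [ 474  199   41   50 1308] (array([ 626.9, -448.4]), array([123.3,  95.6]), 1.23) zmax [0.005 0.018 0.039]
top 1369 [ 192 
[... 397 characters left out ...]
34.4, 86.9]), 14.87) zmax [0.312 0.341 0.366]
(0.003, 0.012) 2796 (array([570.4, 212.8]), array([211.2, 157.8]), 2.15) 0.006122025167104583 [0.56599093 0.2110128  0.00637752]
(0.035, 0.055) 168 (array([592.2, 207.4]), array([70.2, 13. ]), 80.93) 0.04595295336925731 [0.59140291 0.20682162 0.04564389]
(0.052, 0.064) 1345 (array([ 531.2, -183.6]), array([170.5, 191.6]), 83.18) 0.05700855711368291 [ 0.51350174 -0.19531859  0.05710749]
(0.067, 0.085) 1089 (array([ 499.1, -189.2]), array([189.8,  43.1]), 69.18) 0.07311969811360419 [ 0.50383    -0.17558237  0.07330472]
(0.03, 0.045) 738 (array([ 528.6, -195.3]), array([141.4, 189.6]), 83.13) 0.03864256263148069 [ 0.55720807 -0.20565009  0.03870646]
```

```bash
cat >> h.py <<'E'
def down(psi):  # tool down, closing direction at yaw psi (rad)
    c,s=np.cos(psi),np.sin(psi)
    return R.from_matrix(np.array([[-s,c,0],[c,s,0],[0,0,-1]]).T)
def rv(r): return r.as_rotvec()
def wcap(manip,name):
    s=manip.state();c=viewer.capture("wrist")
    T=np.eye(4);T[:3,:3]=R.from_rotvec(s["tcp_rot"]).as_matrix();T[:3,3]=s["tool_pos"]
    T=T@c["T_tool_cam"]; cv2.imwrite(f"pics/{name}.png",c["image"]); W=cloud(c,T); pickle.dump((c,T,W),open(name+".pkl","wb")); return c,T,W
def best(manip,p,psi):
    js=[(manip.inverse_kinematics(p,rv(down(a))),a) for a in (psi,psi+np.pi)]
    js=[(abs(j[5]),a) for j,a in js if j is not None]; return min(js)[1]
E
python3 - <<'E'
from h import *
from cell import manip, viewer
print(viewer.capture("wrist")["T_tool_cam"])
psi=np.radians(69.18-90)
u=np.array([np.cos(psi+np.pi/2),np.sin(psi+np.pi/2)])
g=np.array([.4991,-.1892])+.025*u
p=[*g,.26]
psi=best(manip,p,psi);print(g,np.degrees(psi),manip.inverse_kinematics(p,rv(down(psi))))
manip.move_pose(p,rv(down(psi)))
c,T,W=wcap(manip,"w1")
s=manip.state();print(s["clock"],s["tool_pos"],s["joint_pos"])
P=W.reshape(-1,3);P=P[~np.isnan(P[:,0])]
for a,e in[(-.02,.003),(.052,.062),(.067,.085),(.03,.045)]:
    p=P[(P[:,2]>a)&(P[:,2]<e)];print((a,e),len(p),rect(p),np.median(p[:,2]))
E
```

```text
[[ 2.97884167e-04 -9.54017986e-01 -2.99749218e-01  7.84648901e-02]
 [ 9.99999925e-01  3.58179305e-04 -1.46206736e-04 -8.68612975e-04]
 [ 2.46847822e-04 -2.99749152e-01  9.54018021e-01 -1.46875213e-01]
 [ 0.00000000e+00  0.00000000e+00  0.00000000e+00  1.00000000e+00]]
[ 0.50798583 -0.16583246] -20.819999999999993 [-3.62157587e-01 -1.62222775e-02  1.87740770e+00 -4.44089210e-16
  1.28040723e+00  1.21996336e-03]
2.0417 [ 0.50792846 -0.16681161  0.25996689] [-3.63715974e-01 -1.57360523e-02  1.87698992e+00 -3.18039527e-04
  1.28028727e+00  1.22551453e-03]
(-0.02, 0.003) 188837 (array([ 468.7, -261.8]), array([529.5, 692.3]), 69.15) 0.0010353046120761822
(0.052, 0.062) 17622 (array([ 466.6, -149.8]), array([213.7, 388.4]), 54.97) 0.05787550532428068
(0.067, 0.085) 8639 (array([ 500.1, -187.2]), array([188.5,  42.1]), 69.26) 0.07312478891238505
(0.03, 0.045) 6251 (array([ 558.1, -292.2]), array([198. , 393.1]), 9.93) 0.040502600297780855
```

View pics/w1.png

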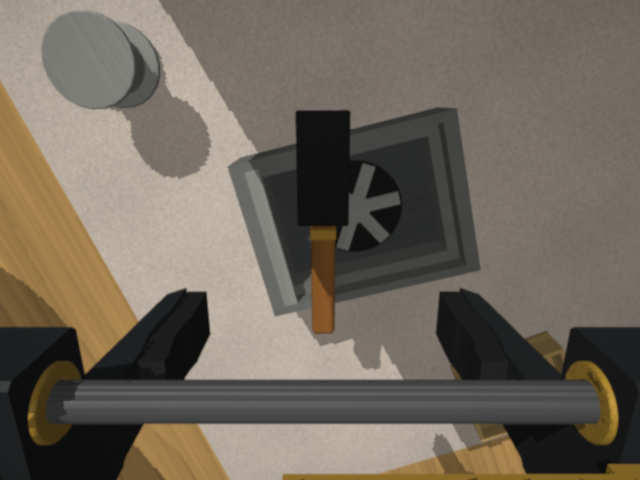

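The wrist picture shows the paddle head at (323,168) and handle at (323,280). The lip is on the left at (270,240), and the paddle is free to grip over the well.

```bash
cat >> h.py <<'E'
def lower(manip,zmax,step=.001,thr=3.0,rate=.03):
    f0=manip.state()["contact_force"][2]
    while True:
        s=manip.state()
        if s["contact_force"][2]-f0>thr or s["tool_pos"][2]<zmax: break
        p=s["tool_pos"].copy();p[2]-=step;manip.move_linear(p,rate)
    return s["tool_pos"][2],s["contact_force"][2]-f0
E
python3 - <<'E'
from h import *
from cell import manip, viewer
psi=np.radians(69.22-90);u=np.array([-np.sin(psi),np.cos(psi)])
g=np.array([.4997,-.1880])+.027*u
o=rv(down(psi))
manip.set_gripper(.060,25)
manip.move_pose([*g,.10],o); manip.move_linear([*g,.0605],.08)
manip.set_gripper(0.0,25); s=manip.state();print(s["clock"],s["gripper_width"],s["grasp_force"],s["contact_force"],s["tool_pos"])
manip.move_linear([*g,.14],.12); s=manip.state();print(s["gripper_width"],s["contact_force"])
t=[.51,.037]
manip.move_pose([*t,.14],rv(down(0))); manip.move_linear([*t,.010],.12)
print(lower(manip,.0015)); print(manip.state()["clock"],manip.state()["moment"])
E
```

```text
4.3583 0.04194597856197455 25.000351667404175 [0.22571743 0.37056634 1.06629141] [ 0.50972174 -0.16292377  0.06102003]
0.04158852363108547 [ 0.36994573  0.19448402 -2.6130141 ]
(np.float64(0.00299024939214328), np.float64(8.245088024065888))
9.475 [-0.06282841  0.41801129  0.0283339 ]
```

Run:
```python
from h import *
from cell import manip, viewer
s=manip.state();p=s["tool_pos"]
manip.set_gripper(.056); manip.move_linear([p[0],p[1],.10],.15); print(manip.state()["contact_force"])
psi=np.radians(-6.87)
manip.move_pose([.525,-.15,.20],rv(down(psi))); manip.dwell(.1)
c,T,W=wcap(manip,"w2"); print(manip.state()["clock"])
pickle.dump(viewer.capture("top"),open("top2.pkl","wb"))
W2=cloud(pickle.load(open("top2.pkl","rb")))
for nm,W in(("w",W),("t",W2)):
    P=W.reshape(-1,3);P=P[~np.isnan(P[:,0])]
    d=P[:,:2]-[.5286,-.1953];cc,ss=np.cos(psi),np.sin(psi);q=np.c_[d@[cc,ss],d@[-ss,cc],P[:,2]]*1000
    k=(np.abs(q[:,0])<110)&(np.abs(q[:,1])<85);q=q[k]
    for a,e in[(54,62),(36,44),(5,15)]:
        p=q[(q[:,2]>a)&(q[:,2]<e)]
        print(nm,a,e,len(p),rect(p/1000),np.median(p[:,2]))
    rim=q[(q[:,2]>54)&(q[:,2]<62)]; L=q[(q[:,2]<52)&(q[:,2]>5)]
    # inner rim edges
    for v in(-40,0,40):
        r=rim[np.abs(rim[:,1]-v)<4,0]; 
        print("  y",v,"x rim",r.min(),r[r<0].max(),r[r>0].min(),r.max())
    for v in(-50,0,60):
        r=rim[np.abs(rim[:,0]-v)<4,1]
        if (r<0).any() and (r>0).any(): print("  x",v,"y rim",r.min(),r[r<0].max(),r[r>0].min(),r.max())
P=W2[200:310,230:345].reshape(-1,3);p=P[(P[:,2]>.008)&(P[:,0]>.44)&(P[:,0]<.6)&(P[:,2]<.05)];
if len(p)>10: print("paddle",rect(p),np.percentile(p[:,2],[5,50,95]))
```

```text
[-0.31926752 -0.31419296 -0.71563479]
11.6917
w 54 62 11084 (array([1.3, 0.9]), array([190.7, 143. ]), 0.05) 58.681603773473896
w 36 44 6268 (array([1.4, 4.6]), array([190. , 135.5]), 0.02) 40.70786780115479
w 5 15 15519 (array([1.2, 9.8]), array([125.2, 190. ]), 89.97) 11.213311137901194Traceback (most recent call last):
  File "<stdin>", line 21, in <module>
    return umr_maximum(a, axis, None, out, keepdims, initial, where)
ValueError: zero-size array to reduction operation maximum which has no identity
```

View pics/w2.png

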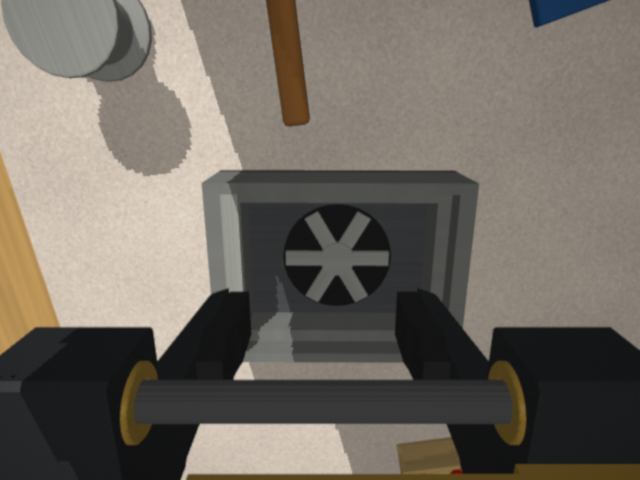

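The extractor well is clear, its rim spans columns 205–477, and the paddle lies on the bench with its handle end at (295,125). Next I measure the frame from the same kind of viewpoint, so camera bias cancels.

Run:
```python
from h import *
from cell import manip, viewer
manip.set_gripper(.050)
psi=np.radians(-6.83)
manip.move_pose([.570,.255,.17],rv(down(psi))); manip.dwell(.1)
c,T,W=wcap(manip,"w3"); print(manip.state()["clock"],manip.state()["tool_pos"],manip.state()["joint_pos"])
P=W.reshape(-1,3);P=P[~np.isnan(P[:,0])]
P=P[(P[:,0]>.46)&(P[:,0]<.68)&(P[:,1]>.12)&(P[:,1]<.31)]
for a,e in((.0035,.010),(.0035,.06),(.04,.054)):
    p=P[(P[:,2]>a)&(P[:,2]<e)];print(a,e,len(p),rect(p),np.median(p[:,2]),p.mean(0))
W2=cloud(pickle.load(open("top2.pkl","rb")))
P=W2.reshape(-1,3);p=P[(P[:,2]>.006)&(P[:,0]>.44)&(P[:,0]<.6)&(P[:,2]<.05)&(P[:,1]>-.1)&(P[:,1]<.13)]
print("paddle",rect(p),np.percentile(p[:,2],[5,50,95]))
```

```text
13.7 [0.57049864 0.25373817 0.17026346] [ 3.78702059e-01  2.19356000e-01  1.78862857e+00 -2.01704069e-04
  1.13325134e+00  4.99856851e-01]
0.0035 0.01 24771 (array([582.3, 227.1]), array([163. , 192.4]), 89.23) 0.007253510646549999 [0.56696862 0.22309476 0.00723903]
0.0035 0.06 26861 (array([582.3, 227.1]), array([163. , 192.4]), 89.23) 0.007334658021834695 [0.56900467 0.22241423 0.0100527 ]
0.04 0.054 1690 (array([593.4, 209.3]), array([70. , 12.2]), 80.8) 0.047592329579495246 [0.59338536 0.21184362 0.04728937]
paddle (array([519. ,  20.6]), array([217.4, 157. ]), 88.86) [0.00692178 0.01423376 0.02161955]
```

View pics/w3.png

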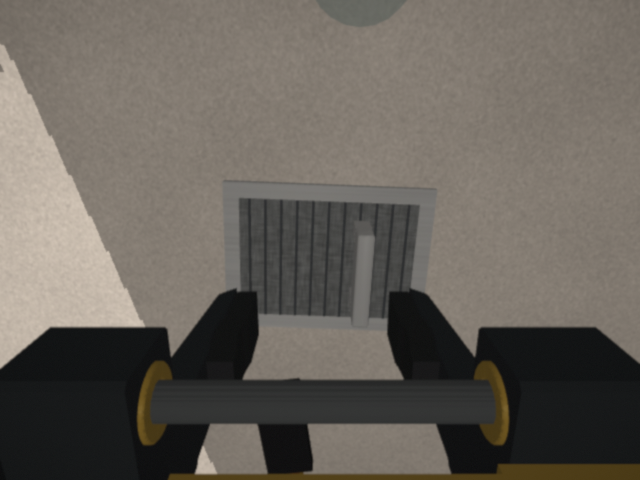

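Run:
```python
from h import *
from cell import manip, viewer
psi=np.radians(-9.2);o=rv(down(psi));g=[.5934,.2093]
manip.move_pose([*g,.06],o); manip.move_linear([*g,.0165],.08)
manip.set_gripper(0,40); s=manip.state();print(s["clock"],s["gripper_width"],s["grasp_force"],s["contact_force"],s["tool_pos"])
manip.move_linear([*g,.13],.12); manip.dwell(.15)
s=manip.state();print(s["clock"],s["gripper_width"],s["contact_force"],s["tool_pos"])
c,T,W=wcap(manip,"w4")
Tt=T@np.linalg.inv(c["T_tool_cam"])
q=(W.reshape(-1,3)-Tt[:3,3])@Tt[:3,:3]*1000   # tool coords mm
q=q[~np.isnan(q[:,0])]
k=(np.abs(q[:,0])<75)&(np.abs(q[:,1]+25)<100)&(np.abs(q[:,2]-10)<14);p=q[k]
# plate plane
A=np.c_[p[:,:2],np.ones(len(p))]
for _ in range(4):
    co=np.linalg.lstsq(A,p[:,2],rcond=None)[0];r=np.abs(A@co-p[:,2]);m=r<max(2,2*np.median(r));p,A=p[m],A[m]
print("plane z=ax+by+c",np.degrees(np.arctan(co[:2])),co[2],len(p),rect(p/1000), np.percentile(p,[.5,99.5],axis=0))
```

```text
15.6167 0.011319342315249399 40.00019833445549 [-0.61877193 -0.4012754   1.20613383] [0.59351029 0.20929598 0.01672974]
16.8667 0.011645918625662392 [-1.07948121  0.13591747 -3.45785441] [0.59257515 0.20903528 0.1286564 ]
plane z=ax+by+c [ 0.27168435 -0.28846284] 9.307978158973228 64938 (array([ 11.2, -25. ]), array([161.1,  97.1]), 89.83) [[ -30.93004466 -104.31370984    7.78161108]
 [  59.36809227   54.31737698   11.44857623]]
```

View pics/w4.png

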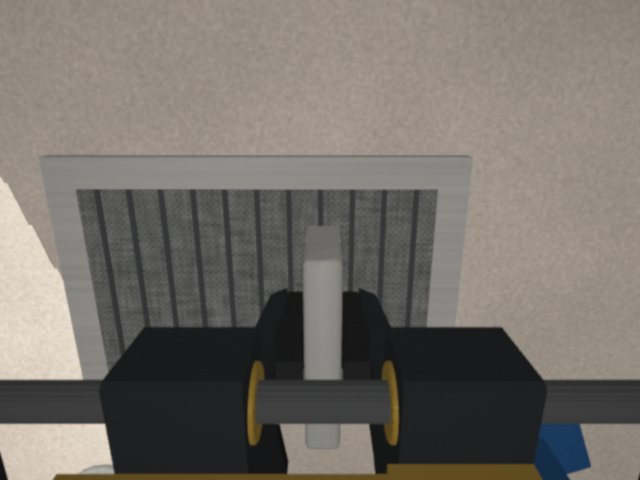

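The frame is held level and centred: bar at column 322, plate centre at tool y = -25 mm, edges aligned. I'll carry it over, swinging wide of the torch, and tip it by 15°.

```bash
cat >> h.py <<'E'
EX=np.array([.5300,-.1946,0]);EY=np.radians(-6.83);RE=R.from_euler("z",EY)
GX,GZ=.105,.0163   # TCP in frame, from the nose
def tool(xn,zn,th,y=0.):  # nose lower corner in extractor frame (mm), tilt deg -> TCP pose
    t=np.radians(th);c,s=np.cos(t),np.sin(t)
    p=np.array([xn/1e3+GX*c-GZ*s,y/1e3,zn/1e3+GX*s+GZ*c])
    return EX+RE.apply(p),RE*R.from_euler("y",-t)*down(0)
def nose(s): # inverse from the state
    r=RE.inv()*R.from_rotvec(s["tcp_rot"])*down(0).inv()
    e=r.as_euler("zyx",degrees=True);p=RE.inv().apply(s["tool_pos"]-EX)-r.apply([GX,0,GZ])
    return np.round(p*1e3,2),np.round(e*[1,-1,1],2)
E
python3 - <<'E'
from h import *
from cell import manip, viewer
P,r=tool(-67,90,15);print(P,manip.inverse_kinematics(P,rv(r)),manip.inverse_kinematics(tool(-80,40,0)[0],rv(tool(-80,40,0)[1])))
manip.move_linear([.5,.10,.25],.2,rv(down(np.radians(-8))))
manip.move_pose([.5,-.05,.25],rv(down(np.radians(-8))))
manip.move_pose(P,rv(r)); manip.dwell(.3)
s=manip.state();print(s["clock"],nose(s),s["contact_force"],s["gripper_width"])
cv2.imwrite("pics/s5.png",viewer.capture("scene")["image"][200:380,150:350].repeat(3,0).repeat(3,1))
wcap(manip,"w5")
E
```

```text
[ 0.55998912 -0.19819191  0.13292059] [-0.4271239   0.05577656  2.07389269  0.11349366  0.76514302 -0.38007591] [-3.84391155e-01  2.79572800e-01  1.94919580e+00 -4.44089210e-16
  9.12824056e-01 -2.65185167e-01]
19.7583 (array([-66.11,   0.62,  91.06]), array([ 0.09, 15.1 , -0.  ])) [-0.43371746 -0.09464301 -3.03843148] 0.011646208330376115
```

View pics/s5.png

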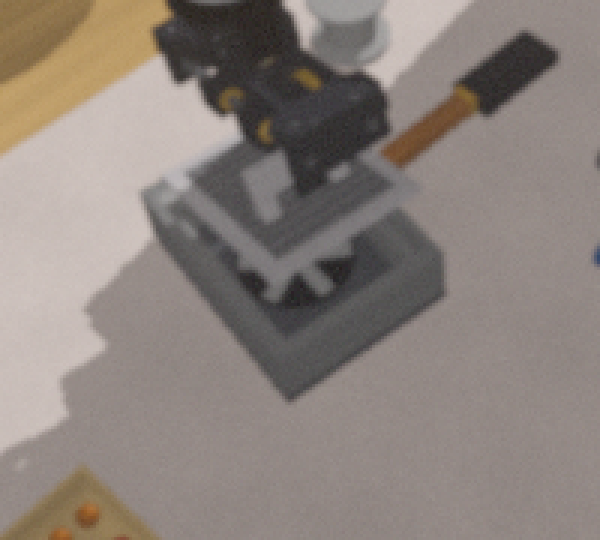

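View pics/w5.png

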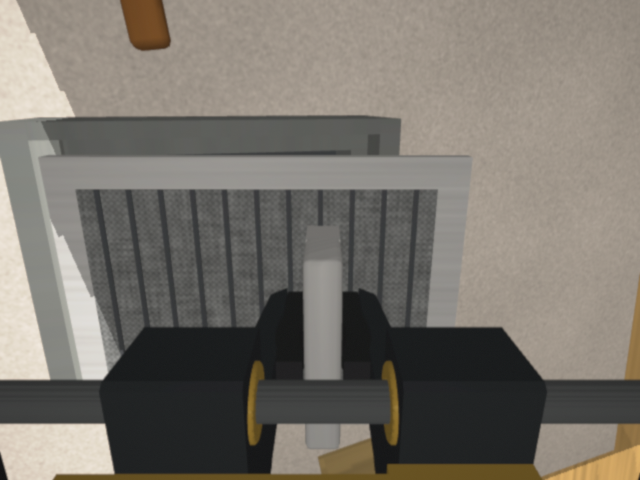

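Scene crop: the frame is tipped nose-down above the well, with the nose near the lip at about (180,180). The wrist view shows the extractor's +y rim at row 118 just beyond the frame edge at row 156. I'll measure that sideways gap before going in.

Run:
```python
from h import *
c,T,W=pickle.load(open("w5.pkl","rb"))
q=RE.inv().apply(W.reshape(-1,3)-EX).reshape(480,640,3)*1e3
for u in(150,200,250,300,340):
    col=q[100:200,u];z=col[:,2]
    f=col[(z>75)];r=col[(np.abs(z-58.5)<2.5)]
    print(u,"frame edge y",np.round(f[:,1].max(),1),"x",np.round(np.median(f[:,0])),"rim y",np.round([r[:,1].min(),r[:,1].max()],1),len(r))
m=(np.abs(q[...,2]-58.5)<2.5)&(q[...,0]<-40)&(q[...,0]>-110)&(np.abs(q[...,1])<55); 
for y in(-10,15,40):
    p=q[m&(np.abs(q[...,1]-y)<4)];
    if len(p): print("lip x",y,p[:,0].min(),p[:,0].max())
```

```text
150 frame edge y 60.1 x -28.0 rim y [63.4 70.9] 18
200 frame edge y 60.1 x -11.0 rim y [63.3 70.7] 17
250 frame edge y 60.0 x 8.0 rim y [63.4 70.6] 16
300 frame edge y 60.1 x 25.0 rim y [63.4 70.8] 16
340 frame edge y 60.1 x 40.0 rim y [63.  70.6] 16
lip x -10 -95.29413058107629 -80.12581291762302
lip x 15 -95.62155646360824 -80.31563456664777
lip x 40 -95.37606563400658 -80.12721829471272
```

```bash
cat >> h.py <<'E'
def go(manip,xn,zn,th,rate=.05,y=0.,off=(-.9,-1.0)):
    P,r=tool(xn+off[0],zn+off[1],th,y); manip.move_linear(P,rate,rv(r))
    s=manip.state();print(round(s["clock"],1),nose(s),np.round(RE.inv().apply(s["contact_force"]),1),np.round(s["moment"],2),s["gripper_width"].round(4)); return s
E
python3 - <<'E'
from h import *
from cell import manip, viewer
f0=manip.state()["contact_force"]
for a in[(-67,62,15,.06),(-67,52,15,.03),(-67,46,15,.03),(-67,42.5,15,.02)]:
    s=go(manip,*a)
    if np.linalg.norm(s["contact_force"]-f0)>5: print("contact");break
E
```

```text
Traceback (most recent call last):
  File "h.py", line 42, in go
    s=manip.state();print(round(s["clock"],1),nose(s),np.round(RE.inv().apply(s["contact_force"]),1),np.round(s["moment"],2),s["gripper_width"].round(4)); return s
                                                                                                                             ^^^^^^^^^^^^^^^^^^^^^^^^
AttributeError: 'float' object has no attribute 'round'
```

```bash
sed -i 's/s\["gripper_width"\].round(4)/round(s["gripper_width"],4)/' h.py
python3 - <<'E'
from h import *
from cell import manip, viewer
f0=manip.state()["contact_force"]
for a in[(-67,52,15,.03),(-67,46,15,.03),(-67,42.5,15,.02),(-71,42.5,15,.03),(-76,42,15,.03),(-80,42,15,.03)]:
    s=go(manip,*a)
    if np.linalg.norm(s["contact_force"]-f0)>6: print("contact");break
E
```

```text
21.0 (array([-68.12,   0.09,  50.76]), array([-0.000e+00,  1.497e+01,  1.000e-02])) [-0.1  0.5 -3.5] [ 0.01  0.11 -0.03] 0.0114
21.3 (array([-68.25,   0.12,  44.65]), array([0.000e+00, 1.496e+01, 1.000e-02])) [ 0.2  0.  -3.3] [-0.02  0.08 -0.01] 0.011
21.6 (array([-6.806e+01,  4.000e-02,  4.133e+01]), array([-0.000e+00,  1.498e+01,  1.000e-02])) [-0.2  0.5 -2.6] [-0.02  0.12  0.04] 0.0111
21.9 (array([-7.221e+01,  3.000e-02,  4.150e+01]), array([-1.000e-02,  1.499e+01,  0.000e+00])) [ 0.6 -0.6 -3.3] [ 0.01  0.12 -0.02] 0.0116
22.2 (array([-7.726e+01,  7.000e-02,  4.091e+01]), array([-1.000e-02,  1.499e+01,  0.000e+00])) [ 0.1 -0.8 -3.2] [0.   0.14 0.05] 0.0118
22.5 (array([-8.117e+01,  3.000e-02,  4.096e+01]), array([-1.000e-02,  1.499e+01,  0.000e+00])) [ 0.   0.  -2.6] [-0.04  0.18  0.05] 0.012
```

Run:
```python
from h import *
from cell import manip, viewer
f0=manip.state()["contact_force"]
for a in[(-80.3,41,15,.03),(-80.3,41,11,.03),(-80.3,41,7,.03),(-80.3,41,4,.03),(-80.3,40.8,2,.02),(-80.3,40.7,1,.02),(-80.3,40.6,.4,.01),(-80.3,40.4,0,.01),(-80.3,40,0,.01),(-80.3,39.6,0,.01),(-80.3,39.2,0,.01)]:
    s=go(manip,*a,y=.4,off=(0,0))
    if np.linalg.norm(s["contact_force"]-f0)>6: print("contact");break
```

```text
22.8 (array([-80.13,   0.4 ,  41.04]), array([ 0.  , 15.01, -0.  ])) [-0.3  0.5 -4.1] [0.02 0.18 0.01] 0.0118
23.2 (array([-79.95,   0.44,  40.85]), array([2.000e-02, 1.102e+01, 1.000e-02])) [ 0.2 -0.2 -2.6] [-0.    0.09 -0.01] 0.0118
23.6 (array([-80.23,   0.45,  40.85]), array([0.01, 7.03, 0.01])) [ 0.2  0.4 -3.9] [ 0.03 -0.06 -0.01] 0.0117
23.9 (array([-80.23,   0.43,  40.88]), array([0.01, 4.04, 0.01])) [-0.5  0.6 -3.3] [-0.06 -0.06 -0.06] 0.0116
24.3 (array([-80.12,   0.4 ,  40.76]), array([0.01, 2.03, 0.  ])) [ 0.6 -0.  -3. ] [-0.03 -0.08 -0.07] 0.0117
24.5 (array([-80.19,   0.4 ,  40.62]), array([0.  , 1.01, 0.  ])) [ 0.3 -0.1 -3.8] [-0.06 -0.04  0.02] 0.0118
24.8 (array([-80.27,   0.4 ,  40.55]), array([0.  , 0.39, 0.  ])) [-0.5  0.3 -3.4] [ 0.   -0.11 -0.03] 0.012
25.0 (array([-80.29,   0.36,  40.4 ]), array([ 0.  , -0.01, -0.  ])) [-0.9 -0.8 -3.1] [-0.03 -0.02  0.04] 0.0118
25.3 (array([-80.24,   0.38,  40.39]), array([-0.  ,  0.01, -0.  ])) [-1.   0.2  1. ] [ 0.05  0.2  -0.07] 0.0118
25.5 (array([-80.22,   0.39,  40.36]), array([ 0.  ,  0.01, -0.  ])) [-2.9  0.8  5.6] [0.16 0.49 0.01] 0.0115
contact
```

Run:
```python
from h import *
from cell import manip, viewer
for a in[(-80.3,39.9,-.2,.01),(-80.3,39.9,-.5,.01)]:
    s=go(manip,*a,y=.4,off=(0,0))
    if RE.inv().apply(s["contact_force"])[2]>14: break
manip.dwell(.3);s=manip.state();print(nose(s),s["contact_force"],s["moment"])
manip.set_gripper(.017,10);manip.dwell(.2);manip.set_gripper(.04,10)
p=s["tool_pos"]
manip.move_linear([p[0],p[1],p[2]+.06],.06,rv(RE*down(0)))
x=p+RE.apply([-.02,.045,.14]);manip.move_pose(x,rv(RE*down(0)));manip.dwell(.2)
c,T,W=wcap(manip,"w6");s=manip.state();print(s["clock"],s["contact_force"])
q=RE.inv().apply(W.reshape(-1,3)-EX)*1e3;q=q[~np.isnan(q[:,0])]
p=q[(np.abs(q[:,0])<78)&(np.abs(q[:,1])<57)&(q[:,2]>30)&(q[:,2]<70)]
A=np.c_[p[:,:2],np.ones(len(p))]
for _ in range(5):
    co=np.linalg.lstsq(A,p[:,2],rcond=None)[0];r=np.abs(A@co-p[:,2]);m=r<max(1.5,2*np.median(r));p,A=p[m],A[m]
print("plate tilt deg",np.degrees(np.arctan(co[:2])),"z",co[2],len(p))
rim=q[(np.abs(q[:,2]-58.7)<2)&(np.abs(q[:,0])<97)&(np.abs(q[:,1])<73)];print("rim z",np.median(rim[:,2]))
```

```text
25.8 (array([-80.35,   0.37,  40.74]), array([ 0.  , -0.21, -0.  ])) [-3.9  0.6  5.6] [ 0.14  0.51 -0.07] 0.0117
26.0 (array([-80.49,   0.36,  41.33]), array([ 0.  , -0.53, -0.  ])) [-5.9  1.1 11.1] [0.23 0.77 0.01] 0.0118
(array([-80.5 ,   0.36,  41.31]), array([ 0.  , -0.52, -0.  ])) [-6.0297752   1.61248837  9.32517492] [0.24018295 0.71606484 0.01594142]
29.2417 [ 0.65292858 -0.39459532  0.66677883]
plate tilt deg [-0.27298223  0.06191256] z 47.42133268611271 18065
rim z 58.69722938308949
```

View pics/w6.png

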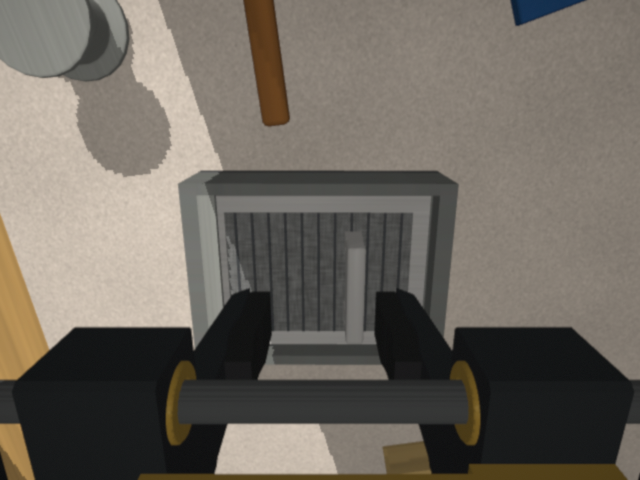

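The frame sits in the well with its left edge hidden under the lip (column ~222), handle at (355,290). A last numeric check compares tilt against the rim, using the rim as reference, and checks the paddle.

Run:
```python
from h import *
from cell import manip, viewer
c,T,W=pickle.load(open("w6.pkl","rb"))
q=RE.inv().apply(W.reshape(-1,3)-EX)*1e3;q=q[~np.isnan(q[:,0])]
def fit(p):
    co=np.linalg.lstsq(np.c_[p[:,:2],np.ones(len(p))],p[:,2],rcond=None)[0];return np.degrees(np.arctan(co[:2])).round(3),co[2].round(2),len(p)
b=(np.abs(q[:,0])<95)&(np.abs(q[:,1])<71)
print("rim",fit(q[b&(np.abs(q[:,2]-58.7)<2)]),"bench",fit(q[(np.abs(q[:,2])<5)]))
f=q[b&(np.abs(q[:,2]-47)<4)&(q[:,1]>50)&(q[:,1]<60)]
for x in range(-65,85,15):
    p=f[np.abs(f[:,0]-x)<5]
    if len(p): print(x,np.median(p[:,2]).round(2),end="; ")
f=q[b&(np.abs(q[:,2]-47)<1.8)];print("\nextent",np.percentile(f,[.2,99.8],axis=0).round(1))
t=viewer.capture("top");W=cloud(t);P=W.reshape(-1,3)
p=P[(P[:,2]>.010)&(P[:,2]<.05)&(P[:,0]>.44)&(P[:,0]<.6)&(P[:,1]>-.1)&(P[:,1]<.12)];print("paddle",rect(p),np.percentile(p[:,2],[5,50,95]))
print(manip.state()["clock"])
```

```text
rim (array([0.034, 0.07 ]), np.float64(58.68), 11147) bench (array([0.058, 0.061]), np.float64(1.11), 171144)
-65 46.67; -50 46.78; -35 46.81; -20 46.69; -5 46.75; 10 46.84; 25 46.9; 40 46.89; 55 46.71; 70 46.8; 
extent [[-72.6 -63.3  45.3]
 [ 83.1  70.9  48.8]]
paddle (array([518.8,  13.5]), array([180.4,  73.4]), 84.09) [0.01069182 0.01525009 0.02209536]
29.2917
```

```bash
python3 -c "
from cell import manip, viewer
print(manip.close_job())"
```

```text
the job is handed in; nothing more can be done
None
```

The job is handed in after about 29 s of robot time: the paddle lies flat on the bench, and the filter frame is hooked under the lip and measures level on the ledge all along its length.

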